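Switch the sorting gate and feed the grinding balls down the other chute

ROBOT

A 7-joint arm with a two-finger parallel gripper is mounted at the origin on the work surface. World frame = base frame: x ahead of the robot, y to its left, z up, the work surface at z = 0. Lengths are in m, angles in rad, forces in N, time in s.
With the tool pointing down it reaches from about 0.425 to 0.95 m from the base axis. Payload 4.7 kg.
Tool frame: the origin (TCP) lies on the centre line of the jaws, within the pads' length; the fingertips stand 25 mm ahead of it and the grasp point (between the pads) lies 6 mm ahead of it; z points along the fingers, y is the line along which they close (so a half turn about z gives the same grasp; the last joint's range is limited). The gripper opens to 85 mm and grips with 20 to 120 N. Pads are 22 mm wide; open, the fingers measure 114 mm over their backs; the gripper's body (76 mm by 85 mm) begins 54 mm behind the grasp point. The pads swing forward as they close: fully open they stand 13 mm farther back than shut.
Start: joints at [-0.029, 0.469, -0.049, 1.532, 0.024, 1.141, -0.082], TCP at [0.675, 0, 0.256] pointing down, gripper open.
Joint ranges: [-2.59, 2.59], [-0.33, 1.99], [-1.39, 1.29], [0.1, 2.45], [-1.04, 4.18], [0.21, 1.99], [-2.66, 2.66]. Speed limits (rad/s): [2.57, 2.57, 3.14, 3.14, 3.14, 3.14, 3.14].

INTERFACE

Orientations are given as [roll, pitch, yaw] about the fixed x, y, z axes, in that order (R = Rz(yaw) Ry(pitch) Rx(roll)).
In Python, from bench import bot gives the robot as it stands. The module is installed in compiled form; this text tells all that it offers.
- The arm moves only by the shell command python3 -m creep 'ROWS' [OPENING]. ROWS is JSON, a list of rows, each a list of 2 entries, a list of its own where there are three numbers: the shift along the world's x, y, z as a fraction of full scale, then the turn, a rotation vector about the world's x, y, z as a fraction of full scale. In form: [[[tx, ty, tz], [wx, wy, wz]], ...]. A call has 1 to 20 rows; each row is the pose to reach, as a shift and turn from the pose commanded when the call began; what a row does not reach only later rows make up. Full scale, the value 1, is 250 mm for a shift and 60 degrees for a turn. A row lasts 1/8 s, in which the tool goes at most 62.5 mm and 10.7 degrees, less where a joint would pass 70% of its speed; a pose out of reach is approached as far as the arm can. A call with a number of a shift or a turn outside -1 to 1 is refused whole. A call with a gripper value outside its range is refused whole. OPENING is the finger opening in mm, from 0 to 85.4, set as the call begins (- or left out, the last holds). The fingers move at their own pace and stop on an object; the grip force is fixed at half the most. Time passes only in rows, so rows that repeat a pose let the fingers close. It gives the time, the measured TCP pose, the force, the opening and the grip force at its end, in the units of the state.
- bot.get_obs(): the state, without advancing time (a new reading comes with each control period).
- bot.capture(name): name is "scene" or "side" or "wrist"; returns the picture (420x560x3 uint8, red, green, blue); there is no depth.
- bot.camera_model(name): a dict with "fx", "fy", "cx", "cy" (pixels), "origin" and "rotation" of the camera in the world. Camera axes: x right, y down, z forward; pixel columns grow to the right and rows downward; lengths in m; the calibration is good to about 2 mm. A picture is of the moment at which its call begins: read the wrist's pose just before it. camera_model takes no time and is no camera call; for the wrist camera it gives the pose at the moment of the call.
- bot.finish_job(): hands the job in; it is judged then, once.
The state is a dict: "clock": time; "joint_positions": joint angles; "qvel": joint speeds; "joint_torque": joint torques, N m; "ee_pos": TCP position; "orientation": TCP orientation; "force": force on the tool from outside, world axes, zero at the start; "torque": the same for the moment, N m; "finger_gap": opening from 0.0 (shut) to 1.0 (fully open); "gripper_force": force on a finger pad.
Only numpy, scipy, OpenCV 4.12 (cv2) and the standard library are available. Lean on these libraries where they do the work, as an engineer would, in place of code of your own. Each camera call takes 0.05 s, during which the arm holds its last target. There are 200 camera calls.

TASK

The yellow seesaw gate of the sorting stand is tipped towards one chute: press the raised red paddle down with your fingertips so that the gate rocks right over to the other side, then push the black tab of the lane stop sideways to the left (as the robot faces it) until it is fully open, so that all three white balls roll down that other chute into its tray. Nothing is to be picked up, and do not touch the balls or disturb the other things on the bench.

Things in the scene. Friction and masses are not known exactly. Their poses are not given: they have to be found in the camera images.
- stand: fixed sorting stand; origin on the bench under the middle of the gate's pivot. +x points up the blue feed lane, away from the robot; +y to the left along the gate. Turned at most 0.35 rad; nothing on it is above 250 mm. Trays reach y = +-277 mm; the lane (38 mm wide) lies over x = 26 to 226 mm, floor 145 mm high at its lower end, 185 at its upper
- gate (a joint): tilt of the yellow seesaw gate, a 200 mm long open-ended trough along stand y, pivot 95 mm high. rad: +0.25 = left (+y) end down, feeds left; -0.25 = right end down, feeds right. Starts fully tipped to either side. Top-heavy (dark weight bar at mid-front; under 1 N at a paddle): rests at either stop; pressed past level it falls the rest of the way. Its front wall is at stand x = -28 mm, top 60 mm above the pivot
- paddle_left (a point): middle of the top face of the red left paddle, 54 x 54 mm, 5 thick, fixed to the front (robot side) of the gate; 85 mm left of the pivot, 58 mm in front of it (stand x -58), 28 above it when level; moves about 42 mm up and down
- paddle_right (a point): the same for the right paddle, 85 mm right of the pivot
- stop (a joint): slide of the lane stop, m: 0 = closed (a 40 mm wide steel plate across the lane holds the balls), grows to 0.048 as it is pushed towards stand +y (left), fully open; it stays where it is left (about 1.5 N of friction). Balls roll once it is past about 0.032
- stop_tab (a point): middle of the top of the black tab standing on the stop plate, 26 mm (x) by 10 mm (y), 52 high, top 249 mm above the bench; its lower end is 42 mm above the foot of the stop. It stands over the lane, 72 mm behind the pivot along stand +x. The balls' tops lie about 45 mm and more below its top
- tray_left (a point): middle of the inner floor of the green tray under the left chute, 102 x 102 mm inside, walls 40 high; axes as the stand's
- tray_right (a point): the same for the orange tray under the right chute
- ball0_center (a point): centre of white ceramic grinding ball 0, 25 mm, 31 g, lying in the lane behind the stop (first in the row)
- ball1_center (a point): centre of white ceramic grinding ball 1, 25 mm, 31 g, lying in the lane behind the stop (second in the row)
- ball2_center (a point): centre of white ceramic grinding ball 2, 25 mm, 31 g, lying in the lane behind the stop (third in the row)
- crucible_a: white ceramic crucible, 42 mm across, 42 high, standing behind the stand's left chute; bystander, leave alone; origin at the middle of its underside
- crucible_b: white ceramic crucible, 42 mm across, 42 high, standing behind the stand's right chute; bystander, leave alone; origin at the middle of its underside
- firebrick: loose terracotta-coloured firebrick, 75 x 110 x 60 high; bystander, leave alone; origin at the middle of its underside
- jar: closed jar, 60 mm across, 85 high, blue cap; bystander, leave alone; origin at the middle of its underside
- tongs: steel crucible tongs lying flat, 250 mm long, 8 high; bystander, leave alone; origin at the middle of its underside
- brush: hand brush lying flat; bystander, leave alone; origin at the middle of its underside

How it is judged:
By the outcome, as a careful person would: the job done as asked, in the order asked, and still so for the second after the job is handed in, with the robot touching nothing.
It also fails if it takes over 48 s, if anything falls off the work surface, if the arm or the gripper's body presses on something with over 40 N, if the wrist force passes 120 N, or if a joint passes its speed limit or range.

## Working session

There is one attempt and no reset: what is moved stays moved. The work goes in short steps, Python scripts to look and compute and a shell command to move; the robot and the scene stay as the last step left them, time stands still between calls to the robot, and variables do not carry over. Pictures are saved under pics/ and viewed, at most 10 in all, crops included, and the job is handed in when it is done.

```bash
mkdir -p pics; python3 - <<'E'
from bench import bot
import cv2
o=bot.get_obs();print(o)
for n in("scene","side","wrist"):
    m=bot.camera_model(n);print(n,m)
    cv2.imwrite(f"pics/{n}0.png",bot.capture(n)[:,:,::-1])
E
```

```text
{'clock': 0.0, 'joint_positions': array([-0.02889329,  0.46946189, -0.04859126,  1.5337054 ,  0.02410086,
        1.14104412, -0.08233028]), 'qvel': array([-0.00101098,  0.00141383, -0.00142141,  0.00036054, -0.00040343,
       -0.00062203, -0.00131446]), 'joint_torque': array([ 1.18357209e-03, -5.10321057e+01, -4.63755790e-02, -2.37716943e+01,
        1.05899444e-02,  7.35067850e-03,  1.56414734e-05]), 'ee_pos': array([6.74445946e-01, 4.14122696e-06, 2.55242739e-01]), 'orientation': array([-3.13956118e+00,  7.97409698e-05,  1.57078837e+00]), 'force': array([0.50106473, 0.06541992, 0.12519907]), 'torque': array([-0.01366185,  0.02049406, -0.04952068]), 'gripper_force': 0.0, 'finger_gap': 0.9983723314808418}
scene {'fx': 471.0139684010212, 'fy': 471.0139684010212, 'cx': 270.7300104966118, 'cy': 209.44703183326408, 'origin': array([ 1.3733269 , -0.65498336,  1.15027538]), 'rotation': array([-2.34382005,  0.02017277,  0.91070347])}
side {'fx': 407.5337347271867, 'fy': 407.5337347271867, 'cx': 275.43737968938456, 'cy': 208.16029390024943, 'origin': array([-0.02034518,  0.89632512,  0.81666894]), 'rotation': array([-2.11053764, -0.02000541, -2.58170715])}
wrist {'fx': 292.4917353970981, 'fy': 292.4917353970981, 'cx': 277.4790025253605, 'cy': 204.21162343334242, 'origin': array([0.67513671, 0.07250306, 0.37152798]), 'rotation': array([ 2.85243801e+00,  1.23799627e-03, -4.24634694e-04])}
```

View pics/scene0.png

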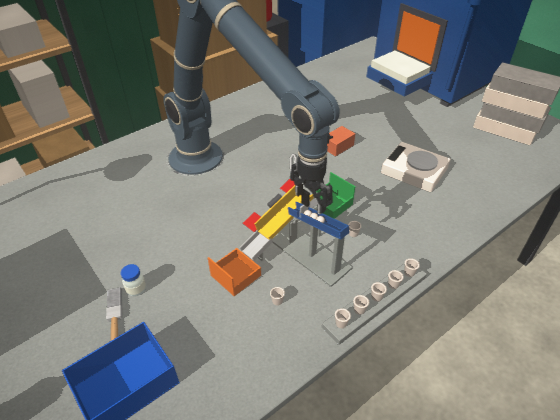

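View pics/side0.png

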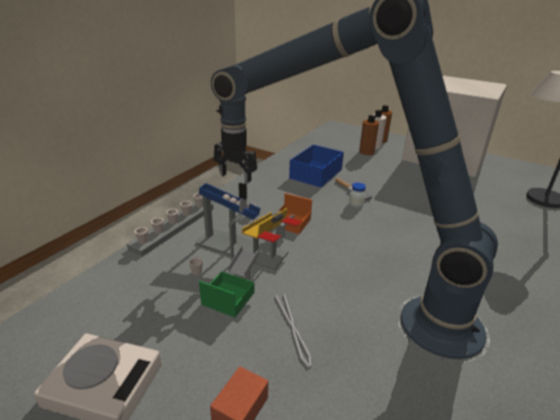

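View pics/wrist0.png

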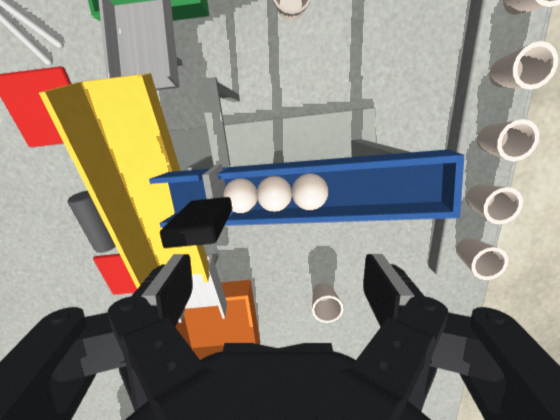

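The gate is right end down (the left paddle at wrist pixel (37,105) is larger, so raised). The balls are at (240–310,193) and the black tab is near (200,220). I'll enlarge the view to get the corners.

```bash
python3 - <<'E'
import cv2
i=cv2.imread("pics/wrist0.png")[60:330,0:330]
cv2.imwrite("pics/crop.png",cv2.resize(i,(660,540),interpolation=cv2.INTER_CUBIC))
E
```

```text
(no output)
```

View pics/crop.png

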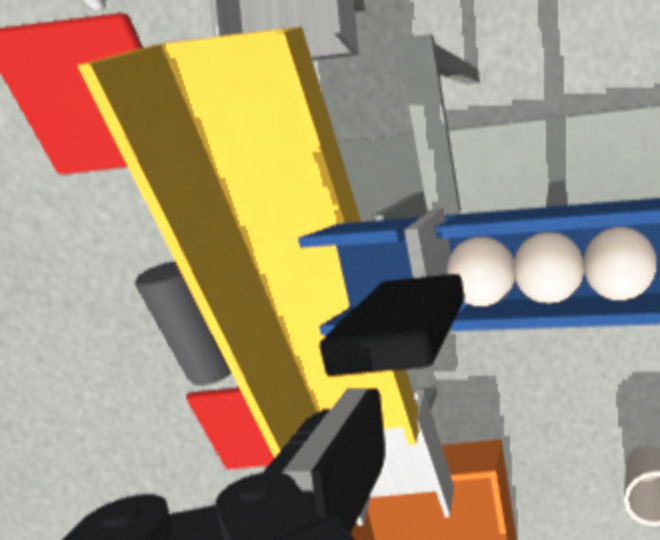

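The crop shows the corners: left paddle (127,13) and (60,174), right paddle (188,395) and (227,468), gate wall end (79,66), tab top about (321–440,335–375), balls at (480,271), (549,268) and (620,263).

```bash
cat > fit.py <<'E'
import numpy as np
from scipy.optimize import least_squares
from scipy.spatial.transform import Rotation as R
f,cx,cy=292.4917,277.479,204.2116
o=np.array([.67513671,.07250306,.37152798]);Rc=R.from_euler('xyz',[2.85243801,1.238e-3,-4.246e-4]).as_matrix()
def proj(P):
    c=(P-o)@Rc; return np.c_[f*c[:,0]/c[:,2]+cx,f*c[:,1]/c[:,2]+cy]
def g(x,y,z,t=-.25): return [x,y*np.cos(t)+z*np.sin(t),95-y*np.sin(t)+z*np.cos(t)]
pts=[(g(-31,112,28),(127,13)),(g(-85,58,28),(60,174)),(g(-28,100,60),(79,66)),(g(-85,-58,28),(188,395)),(g(-85,-112,28),(227,468)),
([59,5,249],(321,343)),([59,-5,249],(328,375)),([85,-5,249],(432,362)),([85,5,249],(440,333))]
L=np.array([p[0] for p in pts])/1e3;px=np.array([p[1] for p in pts])/2+[0,60]
def W(p,L): return R.from_euler('z',p[2]).apply(L)+[p[0],p[1],0]
def res(p): return (proj(W(p,L))-px)
s=least_squares(lambda p:res(p).ravel(),[.6,.05,0],loss='soft_l1')
p=s.x
print(p);print(res(p).round(1))
for n,q in dict(padL=g(-58,85,28),padL_lvl=g(-58,85,28,0),padL_dn=g(-58,85,28,.25),padR=g(-58,-85,28),tab=[72,0,249],tabopen=[72,48,249],b0=[92,0,171]).items(): print(n,W(p,np.array([q])/1e3).round(4))
print(proj(W(p,np.array([[92,0,171],[117,0,176]])/1e3))*2-[0,120])
E
python3 fit.py
```

```text
[0.56524579 0.01098099 0.12643732]
[[-7.2 -2.4]
 [-4.6  1. ]
 [-0.6 -3.2]
 [-3.   1. ]
 [-0.3  1.9]
 [ 1.7 -0.3]
 [ 3.4  3.9]
 [ 7.2  3.8]
 [-0.8 -2.1]]
padL [[0.4982 0.0785 0.1432]]
padL_lvl [[0.497 0.088 0.123]]
padL_dn [[0.4964 0.0922 0.1011]]
padR [[ 0.519  -0.0849  0.1011]]
tab [[0.6367 0.0201 0.249 ]]
tabopen [[0.6306 0.0677 0.249 ]]
b0 [[0.6565 0.0226 0.171 ]]
[[502.94901906 261.98908314]
 [573.71656748 256.58064261]]
```

```bash
python3 -m creep '[[[0,0,0.2],[0,0,0]],[[0,0,0.4],[0,0,0]],[[-0.15,0,0.6],[0,0,0]],[[-0.3,0.1,0.6],[0,0,0]],[[-0.3,0.1,0.6],[0,0,0]],[[-0.3,0.1,0.6],[0,0,0]]]' 0
python3 - <<'E'
from bench import bot
import cv2
m=bot.camera_model("wrist");print(m)
i=bot.capture("wrist")[:,:,::-1]
cv2.imwrite("pics/w1.png",i)
cv2.imwrite("pics/w1c.png",cv2.resize(i[40:340,60:460],(800,600),interpolation=cv2.INTER_CUBIC))
E
```

```text
clock: 0.9
ee_pos: [0.6001, 0.0246, 0.406]
orientation: [-3.141, 0.001, 1.571]
force: [0.1, -0.1, 0.5]
finger_gap: 0.003
gripper_force: 0.0
{'fx': 292.4917353970981, 'fy': 292.4917353970981, 'cx': 277.4790025253605, 'cy': 204.21162343334242, 'origin': array([0.60053455, 0.09719663, 0.5221092 ]), 'rotation': array([ 2.85194729e+00, -2.53943516e-04, -6.25296781e-04])}
```

View pics/w1c.png

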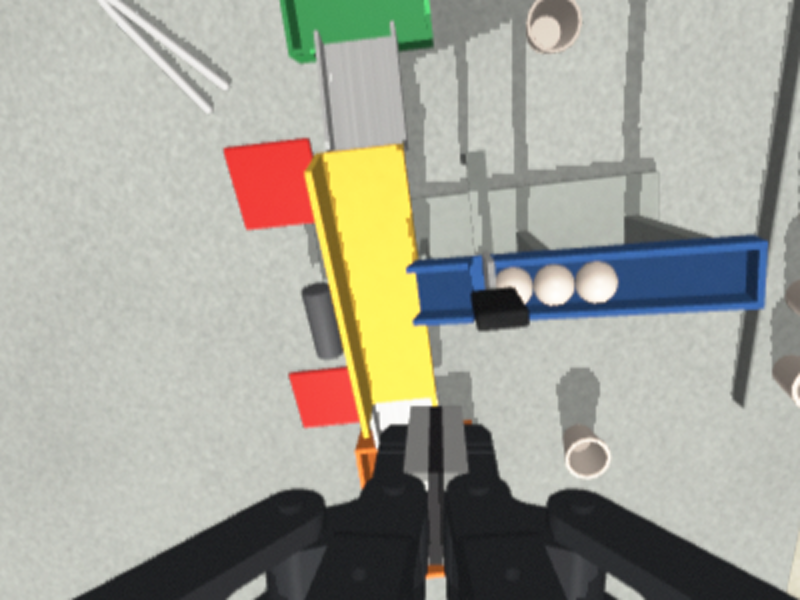

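The left paddle's corners are (224,149), (309,139) and (247,229), the right paddle's (290,373) and (304,427). The lower edge of the tab top runs (477,329)–(528,325), and the balls are at (513,287), (554,285), (597,282).

```bash
cat > fit2.py <<'E'
import numpy as np
from scipy.optimize import least_squares
from scipy.spatial.transform import Rotation as R
f,cx,cy=292.4917,277.479,204.2116
o=np.array([.60053455,.09719663,.5221092]);Rc=R.from_euler('xyz',[2.85194729,-2.54e-4,-6.25e-4]).as_matrix()
def proj(P):
    c=(P-o)@Rc; return np.c_[f*c[:,0]/c[:,2]+cx,f*c[:,1]/c[:,2]+cy]
def g(x,y,z,t=-.25): return [x,y*np.cos(t)+z*np.sin(t),95-y*np.sin(t)+z*np.cos(t)]
def ball(x): return [x,0,158+.2*(x-26)]
pts=[(g(-85,112,28),(224,149)),(g(-31,112,28),(309,139)),(g(-85,58,28),(247,229)),(g(-28,100,60),(306,173)),(g(-28,-100,60),(366,437)),(g(-85,-58,28),(290,373)),(g(-85,-112,28),(304,427)),
([59,-5,249],(477,329)),([85,-5,249],(528,325))]
px=np.array([p[1] for p in pts]+[(513,287),(554,285),(597,282)])/2+[60,40]
def W(p,L): return R.from_euler('z',p[2]).apply(L)+[p[0],p[1],0]
def res(p):
    L=np.array([q[0] for q in pts]+[ball(p[3]),ball(p[3]+24.6),ball(p[3]+49.2)])/1e3
    return proj(W(p,L))-px
s=least_squares(lambda p:res(p).ravel(),[.6,.05,0,92],loss='soft_l1',x_scale=[.1,.1,.1,10])
p=s.x
print(p);print(res(p).round(1).tolist())
for n,q in dict(padL=g(-58,85,28),padL_lvl=g(-58,85,28,0),padL_dn=g(-58,85,28,.25),padR=g(-58,-85,28),wallL=g(-28,85,60),tab=[72,0,249],tabopen=[72,48,249]).items(): print(n,W(p,np.array([q])/1e3).round(4))
E
python3 fit2.py
```

```text
[5.65499464e-01 9.73516577e-03 1.11811923e-01 8.34470230e+01]
[[-2.2, -0.8], [-0.9, -1.1], [-1.5, 0.8], [1.1, -1.1], [0.6, 0.1], [-1.8, 0.7], [-0.8, 0.9], [3.6, 4.1], [4.7, 3.2], [-0.2, -0.3], [0.1, -0.6], [-0.0, -0.5]]
padL [[0.4994 0.0782 0.1432]]
padL_lvl [[0.4984 0.0877 0.123 ]]
padL_dn [[0.4979 0.092  0.1011]]
padR [[ 0.5178 -0.0855  0.1011]]
wallL [[0.5301 0.0737 0.1742]]
tab [[0.637  0.0178 0.249 ]]
tabopen [[0.6317 0.0655 0.249 ]]
```

```bash
python3 -m creep '[[[-0.21,0.12,0],[0,0,0]],[[-0.42,0.24,0],[0,0,0]],[[-0.42,0.24,-0.2],[0,0,0]],[[-0.42,0.24,-0.4],[0,0,0]],[[-0.42,0.24,-0.6],[0,0,0]],[[-0.42,0.24,-0.8],[0,0,0]],[[-0.42,0.24,-0.8],[0,0,0]],[[-0.42,0.24,-0.8],[0,0,0]]]' 0
python3 -m creep '[[[0,0,-0.05],[0,0,0]],[[0,0,-0.1],[0,0,0]],[[0,0,-0.14],[0,0,0]],[[0,0,-0.18],[0,0,0]],[[0,0,-0.22],[0,0,0]],[[0,0,-0.25],[0,0,0]],[[0,0,-0.28],[0,0,0]],[[0,0,-0.28],[0,0,0]],[[0,0,-0.28],[0,0,0]]]' 0
```

```text
clock: 1.95
ee_pos: [0.4966, 0.085, 0.2076]
orientation: [3.14, -0.001, 1.57]
force: [-0.8, -0.4, -1.1]
finger_gap: 0.001
gripper_force: 0.0
clock: 3.08
ee_pos: [0.4952, 0.0851, 0.1365]
orientation: [3.141, -0.0, 1.571]
force: [-0.2, -0.5, -0.5]
finger_gap: -0.002
gripper_force: 0.0
```

```bash
python3 -m creep '[[[0,0,-0.012],[0,0,0]],[[0,0,-0.016],[0,0,0]],[[0,0,-0.016],[0,0,0]],[[0,0,0.2],[0,0,0]],[[0,0,0.4],[0,0,0]],[[0,0,0.6],[0,0,0]],[[0,-0.1,0.8],[0,0,0]],[[0.2,-0.3,0.9],[0,0,0]],[[0.4,-0.5,0.9],[0,0,0]],[[0.55,-0.6,0.9],[0,0,0]],[[0.55,-0.6,0.9],[0,0,0]],[[0.55,-0.6,0.9],[0,0,0]]]' 0
python3 - <<'E'
from bench import bot
import cv2
m=bot.camera_model("wrist");print(m)
i=bot.capture("wrist")[:,:,::-1]
cv2.imwrite("pics/w2.png",i)
cv2.imwrite("pics/w2c.png",cv2.resize(i[0:300,60:460],(800,600),interpolation=cv2.INTER_CUBIC))
E
```

```text
clock: 4.58
ee_pos: [0.6322, -0.0644, 0.3607]
orientation: [-3.14, -0.001, 1.571]
force: [-0.5, 0.5, 1.1]
finger_gap: 0.002
gripper_force: 0.0
{'fx': 292.4917353970981, 'fy': 292.4917353970981, 'cx': 277.4790025253605, 'cy': 204.21162343334242, 'origin': array([0.63274931, 0.00796141, 0.47691965]), 'rotation': array([ 2.85328770e+00,  8.55692211e-04, -1.92519729e-04])}
```

View pics/w2c.png

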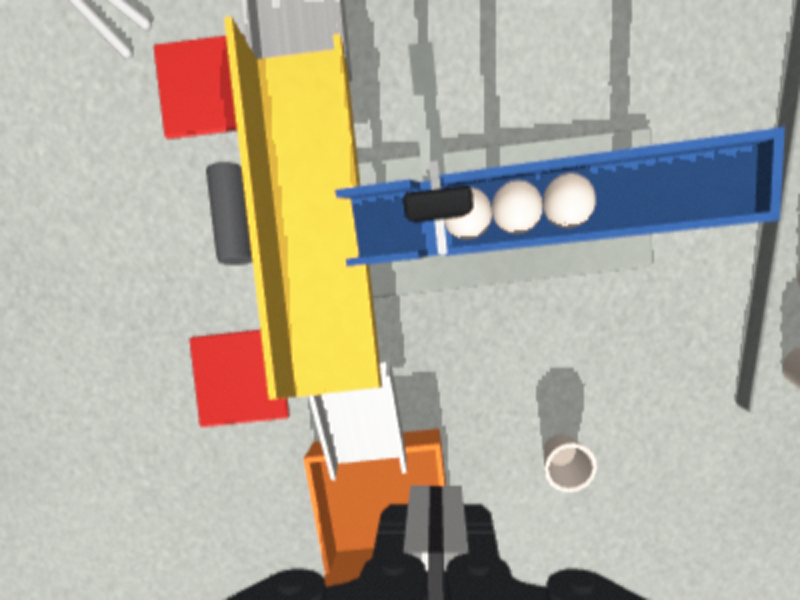

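The gate has rocked over: its left end is down. The tab sits at crop (438,205), which is about (0.634, 0.019), still closed with all three balls behind it. Next I lower the closed fingers to the right of it.

```bash
python3 -m creep '[[[0.02,0.05,-0.15],[0,0,0.05]],[[0.026,0.1,-0.3],[0,0,0.107]],[[0.026,0.13,-0.456],[0,0,0.107]],[[0.026,0.156,-0.456],[0,0,0.107]],[[0.026,0.156,-0.456],[0,0,0.107]],[[0.026,0.156,-0.456],[0,0,0.107]]]' 0
python3 -m creep '[[[-0.005,0.04,0],[0,0,0]],[[-0.009,0.08,0],[0,0,0]],[[-0.014,0.12,0],[0,0,0]],[[-0.018,0.16,0],[0,0,0]],[[-0.021,0.19,0],[0,0,0]],[[-0.021,0.19,0],[0,0,0]]]' 0
```

```text
clock: 5.38
ee_pos: [0.64, -0.0261, 0.2499]
orientation: [3.137, 0.001, 1.683]
force: [1.4, 0.2, 0.0]
finger_gap: 0.004
gripper_force: 0.0
clock: 6.12
ee_pos: [0.6337, 0.0227, 0.2473]
orientation: [3.142, -0.001, 1.684]
force: [-0.3, 0.7, -0.0]
finger_gap: -0.0
gripper_force: 0.0
```

```bash
python3 -m creep '[[[-0.005,0.04,0],[0,0,0]],[[-0.009,0.08,0],[0,0,0]],[[-0.012,0.108,0],[0,0,0]],[[-0.012,0.108,0],[0,0,0]]]' 0
python3 -m creep '[[[0,0.008,0],[0,0,0]],[[-0.001,0.012,0],[0,0,0]],[[-0.001,0.012,0],[0,0,0]]]' 0
```

```text
clock: 6.62
ee_pos: [0.6307, 0.049, 0.2472]
orientation: [-3.141, -0.0, 1.683]
force: [0.1, -1.3, -0.1]
finger_gap: 0.001
gripper_force: 0.6
clock: 7.0
ee_pos: [0.6306, 0.0492, 0.2472]
orientation: [-3.141, 0.003, 1.681]
force: [0.1, -5.5, -0.1]
finger_gap: 0.002
gripper_force: 2.8
```

```bash
python3 -m creep '[[[0.005,-0.05,0],[0,0,0]],[[0.01,-0.1,0],[0,0,0]],[[0.01,-0.1,0.2],[0,0,0]],[[0.01,-0.1,0.4],[0,0,0]],[[0.01,-0.1,0.6],[0,0,0]],[[0.01,0.1,0.7],[0,0,0]],[[0,0.2,0.7],[0,0,0]],[[0,0.2,0.7],[0,0,0]],[[0,0.2,0.7],[0,0,0]],[[0,0.2,0.7],[0,0,0]],[[0,0.2,0.7],[0,0,0]],[[0,0.2,0.7],[0,0,0]],[[0,0.2,0.7],[0,0,0]],[[0,0.2,0.7],[0,0,0]],[[0,0.2,0.7],[0,0,0]],[[0,0.2,0.7],[0,0,0]]]' 0
python3 - <<'E'
from bench import bot
import cv2
cv2.imwrite("pics/w3.png",bot.capture("wrist")[:,:,::-1])
cv2.imwrite("pics/s3.png",bot.capture("side")[:,:,::-1])
E
```

```text
clock: 9.0
ee_pos: [0.6305, 0.1016, 0.4223]
orientation: [3.141, -0.0, 1.683]
force: [0.6, -0.8, -0.1]
finger_gap: -0.001
gripper_force: 0.0
```

View pics/w3.png

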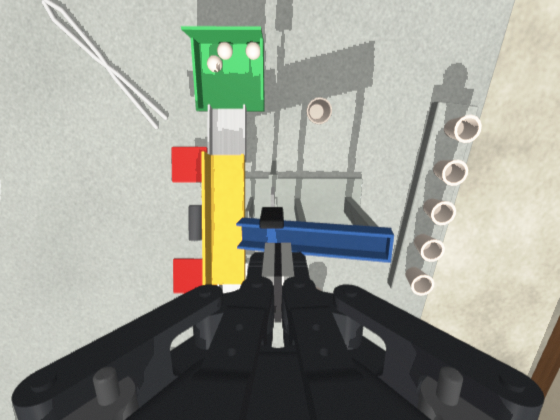

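View pics/s3.png

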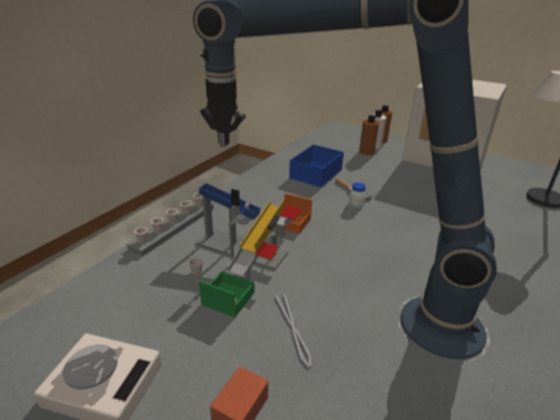

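All three balls lie in the green tray, at wrist pixels (225,50), (253,50) and (215,64). The tab is fully left at (271,216), the gate is left end down, and the arm is clear.

```bash
python3 -m creep '[[[0,0,0],[0,0,0]],[[0,0,0],[0,0,0]],[[0,0,0],[0,0,0]],[[0,0,0],[0,0,0]],[[0,0,0],[0,0,0]],[[0,0,0],[0,0,0]],[[0,0,0],[0,0,0]],[[0,0,0],[0,0,0]]]' 0; python3 -c "
from bench import bot
print(bot.finish_job())"
```

```text
clock: 10.1
ee_pos: [0.6305, 0.1015, 0.4223]
orientation: [3.142, -0.0, 1.683]
force: [0.6, 0.5, -0.2]
finger_gap: 0.001
gripper_force: 0.0
the job is handed in; nothing more can be done
None
```

The gate is rocked over to the left, the lane stop is pushed fully open, all three balls are in the green left tray, and the job was handed in at about 10 s with the arm clear.

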